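Prime the wash line with the hand pump

TASK

Get the analyser's wash line under pressure with the hand pump on the bench: first push its vent lever round until it stops, in line with the long body of the pump (vent closed), then press the plunger fully down and let it come all the way back up, again and again, until the indicator pin beside it has popped fully out. Leave the plunger up; do not touch the pin itself, and leave the bottles, vials and other things around the pump where they stand - nothing has to be gripped or lifted.

Things in the scene. Friction and masses are not known exactly. Their poses are not given: they have to be found in the camera images.
- pump: hand pump screwed to the bench: brushed-aluminium body 90 (x) x 260 (y) mm, its top face 85 mm above the bench, on a grey foot plate 165 x 300 x 12 mm that juts out on the robot's side (x from -110 to +55 mm). Origin on the bench under the middle of the aluminium body, x away from the robot, y along the long body, z up. On top of it stand, in this frame: the plunger at (0, -15) mm, the indicator pin at (12, -95) mm, the vent lever's pivot at (-15, 65) mm
- plunger_top (a point): centre of the top of the plunger's flat round grey cap (46 mm across, 12 mm thick, on an 18 mm steel stem); moves with the plunger; 150 mm above the bench when the plunger is up, 134 mm when fully down
- plunger (a joint): how far the plunger is pressed straight down, 0 (up) to 0.016 m (fully down, hard stop). A spring brings it back up by itself: about 4 N to start, 11 to 14 N at the bottom. Each full stroke (pressed at least 14 mm, then let back up to within 1 mm of the top) raises the indicator pin by about 5 mm (the first one by 3 to 8 mm); short strokes raise it less or not at all
- vent (a joint): angle of the vent lever about its upright pivot (rad), anticlockwise seen from above: 0 = the arm points along the pump's +x (across the pump, away from the robot: open), 1.57 = the arm points along the pump's +y (in line with the length of the pump, closed, hard stop). Stiff enough to stay where it is left; about 2 N at the peg moves it
- vent_peg (a point): on the axis of the upright steel peg (14 mm across) at the end of the vent lever, 123 mm above the bench; the peg reaches from 105 to 138 mm above the bench and lies 55 mm from the pivot. The lever's flat arm, 12 mm wide, lies at 99 to 107 mm above the bench
- pin_rise (a joint): how far the indicator pin has risen (m): 0 = down, 0.032 = fully out. It starts somewhere between 0 and 0.012 and holds its height between strokes; at about 0.022 it snaps the rest of the way out by itself. Three to five full strokes are needed; strokes after that do nothing
- indicator: the indicator pin, a plain upright steel pin 14 mm across in a black collar; origin at the centre of its top, 95 mm above the bench when down, 127 mm when fully out; not to be touched
- reagent: white plastic reagent bottle, 60 mm across, 110 mm high, standing loose on the bench; bystander; origin at the centre of its underside
- jar: clear jar with white lid, 64 mm across, 70 mm high, loose on the bench; bystander; origin at the centre of its underside
- vial0: small amber vial, 24 mm across, 45 mm high, standing loose on the pump's grey foot plate; bystander; origin at the centre of its underside
- vial1: second small amber vial like vial0, also on the foot plate; bystander
- rack: loose white tube block, 70 x 160 x 30 mm high, on the bench beyond the pump; bystander; origin at the centre of its underside
- tipbox: blue pipette-tip box with clear lid, 88 x 123 x 57 mm high, loose on the bench; bystander; origin at the centre of its underside
- pipette: white pipette lying on the bench, 220 mm long along its x axis, 24 mm thick; loose bystander; origin under its middle

How it is judged:
On the way, in this order (a step that is already met when the one before it is completed fails the run):
1. the vent lever is pushed home to its closed stop, with the pin still down and the plunger up (value of joint vent above 1.4 rad and value of joint pin_rise below 0.02 m and value of joint plunger below 0.004 m), for 0.2 s.
2. the plunger is pumped until the indicator pin is fully out (value of joint pin_rise above 0.03 m), for 0.2 s.
At the end, for the whole second after the job is handed in: indicator pin out by more than 30 mm of its 32 mm, vent lever closed (beyond 1.4 rad of 1.57), plunger back up (pressed less than 3 mm) (value of joint pin_rise above 0.03 m and value of joint vent above 1.4 rad and value of joint plunger below 0.003 m); the robot touches nothing.
It fails at once if the plunger is pumped while the vent is still open (value of joint plunger above 0.006 m and value of joint vent below 1.3 rad).
It fails at once if the robot touches the indicator pin (contact force between any of the fingers, the arm and indicator above 0.5 N).
It fails at once if a bystander is lifted, carried, knocked over or pushed out of place (more than 20 mm, or tipped by more than 0.4 rad) (distance of any of reagent, jar, vial0, vial1, rack, tipbox, pipette from where it was at the start of the episode above 0.02 m or angle between any of reagent, jar, vial0, vial1, rack, tipbox, pipette's own z axis and vertical above 0.4 rad).
It also fails if it takes over 54 s, if anything falls off the work surface, if the arm or the gripper's body presses on something with over 40 N, if the wrist force passes 120 N, or if a joint passes its speed limit or range.

ROBOT

A 6-joint arm with a two-finger parallel gripper is mounted at the origin on the work surface. World frame = base frame: x ahead of the robot, y to its left, z up, the work surface at z = 0. Lengths are in m, angles in rad, forces in N, time in s.
With the tool pointing down it reaches from about 0.3 to 0.775 m from the base axis. Payload 14.6 kg.
Tool frame: the origin (TCP) lies midway between the tips of the shut fingers; the grasp point (between the pads) lies robot.grasp_offset behind it (robot.grasp_offset is the distance from the TCP to the grasp point, in m); z points along the fingers, y is the direction in which the jaws open and shut (so a half turn about z gives the same grasp; the last joint's range is limited). The gripper opens to 85 mm and grips with 20 to 120 N. Pads are 22 mm wide; open, the fingers measure 114 mm over their backs; the gripper's body (76 mm by 85 mm) begins 54 mm behind the grasp point. The pads swing forward as they close: fully open they stand 13 mm farther back than shut.
Start: joints at [1.243, 0.3, 1.521, -0, 1.321, -0.067], TCP at [0.142, 0.531, 0.231] pointing down, gripper open.
Joint ranges: [-3.03, 3.03], [-0.79, 2.21], [0.23, 2.52], [-1.04, 4.18], [0, 3.07], [-2.55, 2.55]. Speed limits (rad/s): [2.22, 2.22, 2.57, 3.14, 3.14, 3.14].

INTERFACE

Orientations are given as [roll, pitch, yaw] about the fixed x, y, z axes, in that order (R = Rz(yaw) Ry(pitch) Rx(roll)).
In Python, from cell import robot gives the robot as it stands.
- The arm moves only by the shell command python3 -m crank 'ROWS' [OPENING]. ROWS is text: rows parted by semicolons, each of 6 numbers parted by spaces: the shift along the world's x, y, z in cm, then the turn, a rotation vector about the world's x, y, z in degrees. In form: tx ty tz rx ry rz; .... A call has exactly 10 rows; each row is the pose to reach, as a shift and turn from the pose commanded when the call began; what a row does not reach only later rows make up. A row lasts 1/10 s, in which the tool goes at most 50 mm and 8.59 degrees, less where a joint would pass 70% of its speed; a pose out of reach is approached as far as the arm can. A call with a gripper value outside its range is refused whole. OPENING is the gripper command: -1 is fully open, 1 is shut, values between are in proportion, set as the call begins (- or left out, the last holds). The fingers move at their own pace and stop on an object; the grip force is fixed at half the most. Time passes only in rows, so rows that repeat a pose let the fingers close, or fill a call up. It gives the time, the measured TCP pose, the force and the opening at its end, in the units of the state.
- robot.sense(): the state, without advancing time (a new reading comes with each control period).
- robot.camera(name): name is "scene" or "top" or "wrist"; returns the picture (480x640x3 uint8, blue, green, red); there is no depth.
- robot.calibration(name): a dict with "camera_matrix" (3x3 intrinsics, pixels), "k1" (the pictures are not rectified: a ray, as slopes to the right and down, at radius r is drawn at 1 + k1 r^2 times it, then the intrinsics apply), "extrinsics" (4x4, takes a point from world to camera coordinates). Camera axes: x right, y down, z forward; pixel columns grow to the right and rows downward; lengths in m; the calibration is good to about 2 mm. A picture is of the moment at which its call begins: read the wrist's pose just before it. calibration takes no time and is no camera call; for the wrist camera it gives the pose at the moment of the call.
- robot.sign_off(): hands the job in, once; it reports no verdict.
The state is a dict: "clock": time; "q": joint angles; "qvel": joint speeds; "effort": joint torques, N m; "ee_pos": TCP position; "tool_rot": TCP orientation; "force": force on the tool from outside, world axes, zero at the start; "torque": the same for the moment, N m; "width": opening from 0.0 (shut) to 1.0 (fully open).
Only numpy, scipy, OpenCV 4.12 (cv2) and the standard library are available. Lean on these libraries where they do the work, as an engineer would, in place of code of your own. Each camera call takes 0.05 s, during which the arm holds its last target. There are 200 camera calls.

## Working session

There is one attempt and no reset: what is moved stays moved. The work goes in short steps, Python scripts to look and compute and a shell command to move; the robot and the scene stay as the last step left them, time stands still between calls to the robot, and variables do not carry over. Pictures are saved under pics/ and viewed, about 8 in all and at most 12, crops included, and the job is handed in when it is done.

```bash
mkdir -p pics; cat > h.py <<'E'
import cv2,numpy as np
from cell import robot
def ray(name,u,v,cal=None):
    c=cal or robot.calibration(name);K=np.array(c["camera_matrix"]);E=np.array(c["extrinsics"])
    k=c["k1"];d=np.array([(u-K[0,2])/K[0,0],(v-K[1,2])/K[1,1]]);s=d.copy()
    for _ in range(20): s=d/(1+k*(s@s))
    R=E[:3,:3];return -R.T@E[:3,3],R.T@np.r_[s,1]
def at(name,u,v,z,cal=None):
    o,r=ray(name,u,v,cal);return o+r*(z-o[2])/r[2]
def proj(name,p):
    c=robot.calibration(name);K=np.array(c["camera_matrix"]);E=np.array(c["extrinsics"])
    q=E[:3,:3]@p+E[:3,3];s=q[:2]/q[2];s=s*(1+c["k1"]*(s@s));return K[:2,:2]@s+K[:2,2]
E
python3 - <<'E'
from h import *
s=robot.sense();print(s)
for n in("top","scene"):cv2.imwrite(f"pics/{n}0.png",robot.camera(n))
print(robot.calibration("top"))
E
```

```text
{'clock': 0.0, 'q': array([ 1.24339011e+00,  3.00475845e-01,  1.52159224e+00,  4.58712775e-06,
        1.32070284e+00, -6.65985723e-02]), 'qvel': array([-0.00107547, -0.00073013, -0.0004701 ,  0.00022603, -0.00094427,
       -0.00024537]), 'effort': array([-3.93749200e-03, -5.43484604e+01, -3.61807644e+01, -2.66236448e-04,
        3.89048873e-03, -5.83804024e-06]), 'ee_pos': array([0.14174776, 0.53117374, 0.23071399]), 'tool_rot': array([-3.14041729e+00, -8.28462160e-05,  2.88078382e+00]), 'force': array([0.23415699, 0.21802594, 0.40271318]), 'torque': array([0.01720032, 0.0067089 , 0.02903335]), 'width': 0.9972065684866159}
{'camera_matrix': array([[587.1570903 ,   0.        , 315.65257475],
       [  0.        , 587.1570903 , 240.72157123],
       [  0.        ,   0.        ,   1.        ]]), 'k1': 0.02517843187726188, 'extrinsics': array([[-0.06194289, -0.99806628, -0.00517568,  0.07472191],
       [-0.97172109,  0.0614901 , -0.22798486,  0.60700859],
       [ 0.22786226, -0.00909272, -0.97365092,  1.2473145 ],
       [ 0.        ,  0.        ,  0.        ,  1.        ]])}
```

View pics/top0.png

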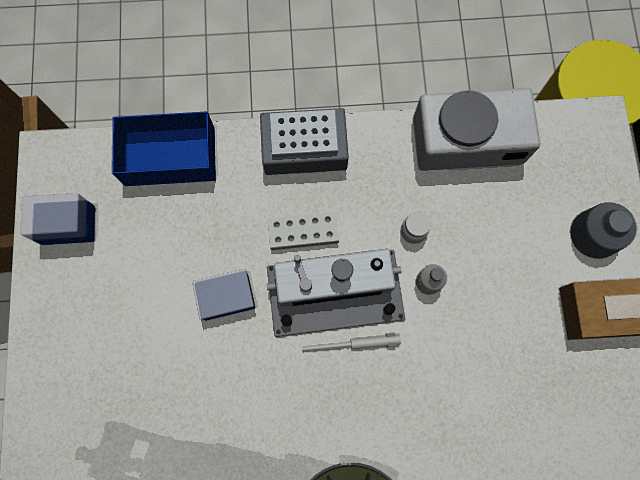

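View pics/scene0.png

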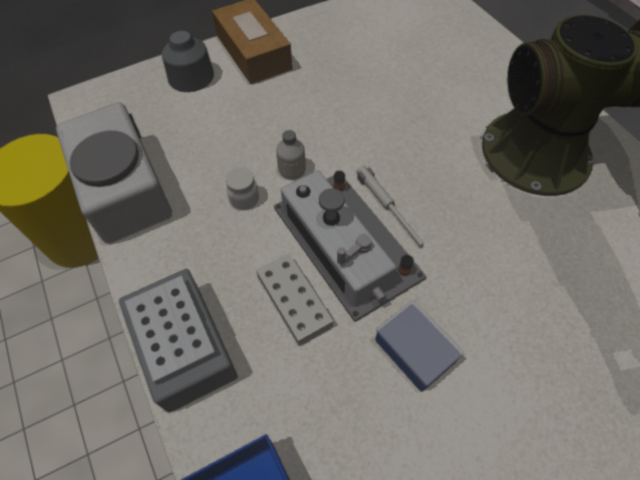

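The top view shows the plunger cap at about (342,269), the pin at (377,265), and the lever from its pivot at (306,285) to the peg at (297,262). One enlarged crop of each view follows.

```bash
python3 - <<'E'
import cv2,numpy as np
a=cv2.imread("pics/top0.png")[240:345,260:410];b=cv2.imread("pics/scene0.png")[160:310,270:430]
cv2.imwrite("pics/c.png",cv2.resize(a,None,fx=5,fy=5,interpolation=cv2.INTER_CUBIC))
cv2.imwrite("pics/d.png",cv2.resize(b,None,fx=4,fy=4,interpolation=cv2.INTER_CUBIC))
E
```

```text
(no output)
```

View pics/c.png

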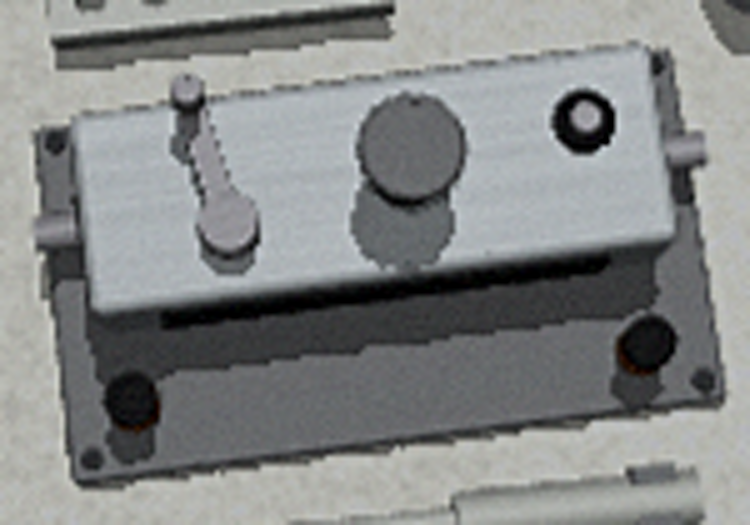

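View pics/d.png

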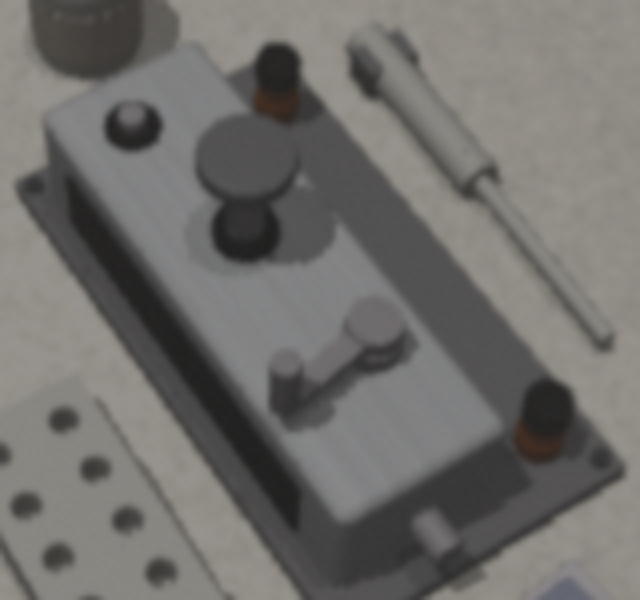

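The crops show, in top-crop pixels, the peg top at (187,90), plunger cap centre (412,145), pin (584,117), pivot (228,222) and the body corners. In the scene crop: cap (247,158), peg (286,360), pin (131,118).

```bash
python3 - <<'E'
from h import *
from scipy.optimize import least_squares
T=lambda n,u,v:((u+.5)/5-.5+260,(v+.5)/5-.5+240) if n=="top" else ((u+.5)/4-.5+270,(v+.5)/4-.5+160)
for n,l,u,v,z in [("top","plunger",412,145,.15),("scene","plunger",247,156,.15),("top","peg",187,88,.138),("scene","peg",286,360,.138),("top","pin",585,117,.1),("scene","pin",132,115,.1),("top","pivot",228,222,.112),("scene","pivot",376,322,.112),
 ("top","c++",80,118,.085),("top","c+-",642,46,.085),("top","c--",674,240,.085),("top","c-+",97,308,.085),("top","vialA",132,397,.057),("top","vialB",648,342,.057)]:
    print(n,l,at(n,*T(n,u,v),z).round(4))
# fit pump pose
P=[(45,130,"c++"),(45,-130,0),(-45,-130,0),(-45,130,0)];U=[(80,118),(642,46),(674,240),(97,308)]
obs=[(np.array([x,y,85])/1e3,"top",T("top",*u)) for (x,y,_),u in zip(P,U)]
obs+=[(np.array([0,-.015,.15]),n,T(n,*u)) for n,u in(("top",(412,145)),("scene",(247,156)))]
def W(m,p):c,s=np.cos(m[2]),np.sin(m[2]);return np.array([m[0]+c*p[0]-s*p[1],m[1]+s*p[0]+c*p[1],p[2]])
f=lambda m:np.concatenate([proj(n,W(m,p))-np.array(u) for p,n,u in obs])
r=least_squares(f,[.55,.07,.0]);m=r.x;print(m,np.degrees(m[2]),r.fun.round(1))
for l,p in dict(plunger=(0,-.015,.15),pin=(.012,-.095,.095),pivot=(-.015,.065,.1)).items():print(l,W(m,p).round(4))
for a in (0,45,90):
  t=np.radians(a);print("peg",a,W(m,np.array([-.015+.055*np.cos(t),.065+.055*np.sin(t),.123])).round(4))
E
```

```text
top plunger [ 0.5289 -0.0137  0.15  ]
scene plunger [ 0.5288 -0.0132  0.15  ]
top peg [0.5615 0.0788 0.138 ]
scene peg [0.5603 0.0772 0.138 ]
top pin [ 0.5456 -0.0921  0.1   ]
scene pin [ 0.5462 -0.0917  0.1   ]
top pivot [0.5075 0.0651 0.112 ]
scene pivot [0.5088 0.0663 0.112 ]
top c++ [0.5619 0.1278 0.085 ]
top c+- [ 0.5787 -0.1216  0.085 ]
top c-- [ 0.4917 -0.1277  0.085 ]
top c-+ [0.4778 0.1243 0.085 ]
top vialA [0.4413 0.1125 0.057 ]
top vialB [ 0.4513 -0.1159  0.057 ]
[0.52776673 0.00099676 0.06067017] 3.476144580956415 [-2.6 -1.1  1.9 -1.   1.8  0.3 -1.6  1.4  0.2  0.1 -0.2 -0.4]
plunger [ 0.5287 -0.014   0.15  ]
pin [ 0.5455 -0.0931  0.095 ]
pivot [0.5089 0.065  0.1   ]
peg 0 [0.5638 0.0683 0.123 ]
peg 45 [0.5453 0.1061 0.123 ]
peg 90 [0.5055 0.1199 0.123 ]
```

```bash
python3 -m crank '2 -2.2 0 0 0 -6; 5 -5.6 0 0 0 -12; 8 -9 0 0 0 -18; 11 -12.4 0 0 0 -24; 14 -15.8 0 0 0 -30; 17 -19.2 0 0 0 -36; 20 -22.6 0 0 0 -42; 23 -26 0 0 0 -48; 26 -29.4 0 0 0 -54; 29 -32.8 0 0 0 -61' 1
python3 -m crank '3 -3.4 0 0 0 0; 6 -6.8 0 0 0 0; 9 -10.2 0 0 0 0; 12 -13.5 0 0 0 0; 13.7 -15.3 -2 0 0 0; 13.7 -15.3 -4 0 0 0; 13.7 -15.3 -6 0 0 0; 13.7 -15.3 -6 0 0 0; 13.7 -15.3 -6 0 0 0; 13.7 -15.3 -6 0 0 0'
python3 - <<'E'
from h import *
s=robot.sense();print(s['ee_pos'],s['tool_rot'],s['q'],s['width'],robot.grasp_offset)
a=robot.camera("scene")[130:310,240:460];cv2.imwrite("pics/e.png",cv2.resize(a,None,fx=3.5,fy=3.3))
E
```

```text
clock: 1.1
ee_pos: [0.4327, 0.2017, 0.2312]
tool_rot: [-3.141, -0.0, 1.812]
force: [0.4, 1.0, -0.9]
width: -0.0
clock: 2.1
ee_pos: [0.5692, 0.0506, 0.1726]
tool_rot: [3.14, 0.0, 1.816]
force: [-0.2, -0.6, 0.7]
width: 0.004
[0.56923025 0.05057578 0.17255612] [3.13994204e+00 3.51841835e-04 1.81642640e+00] [ 2.45197598e-02  3.99216364e-01  1.52853262e+00  1.99971226e-05
  1.21215608e+00 -2.21117609e-01] 0.004224842215320065 0.0187
```

View pics/e.png

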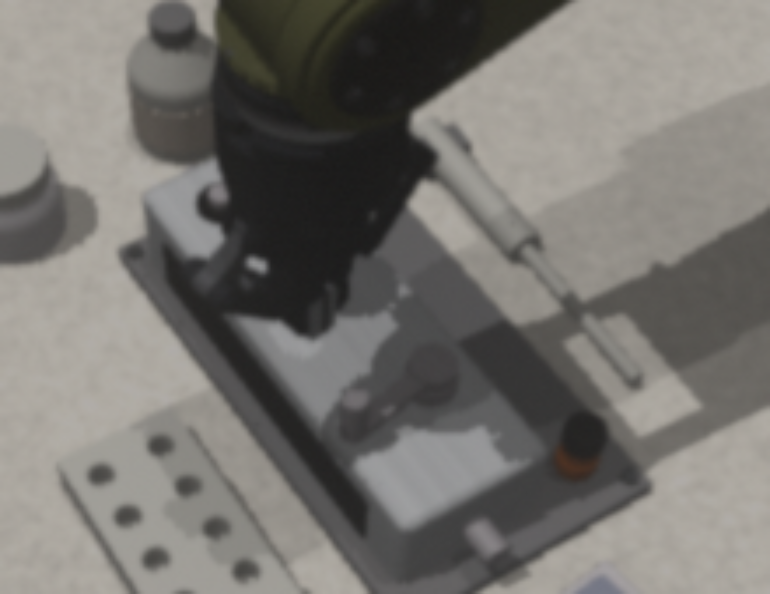

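The fingers stand on the near side of the peg, clear of the cap and pin. Next I lower them and push round the arc.

```bash
python3 -m crank '0 0 -2 0 0 0; 0 0 -4 0 0 0; 0 0 -6 0 0 0; 0 0 -6 0 0 0; -.3 .5 -6 0 0 0; -.3 1 -6 0 0 0; -.3 1.5 -6 0 0 4; -.3 2.1 -6 0 0 8; -.3 2.1 -6 0 0 8; -.3 2.1 -6 0 0 8'
python3 -m crank '-.1 .5 0 0 0 5; -.2 1 0 0 0 10; -.35 1.5 0 0 0 15; -.55 1.9 0 0 0 20; -.8 2.4 0 0 0 25; -1.1 2.8 0 0 0 30; -1.4 3.2 0 0 0 35; -1.7 3.55 0 0 0 40; -2.1 3.9 0 0 0 45; -2.5 4.2 0 0 0 50'
python3 -m crank '-.4 .25 0 0 0 5; -.9 .5 0 0 0 10; -1.3 .65 0 0 0 15; -1.8 .8 0 0 0 20; -1.8 .8 0 0 0 20; -1.8 .8 0 0 0 20; -1.8 .8 0 0 0 20; -1.8 .8 0 0 0 20; -1.8 .8 0 0 0 20; -1.8 .8 0 0 0 20'
```

```text
clock: 3.15
ee_pos: [0.5661, 0.0717, 0.1121]
tool_rot: [3.14, 0.0, 1.954]
force: [-0.3, -0.3, -0.5]
width: -0.002
clock: 4.15
ee_pos: [0.5412, 0.1136, 0.1119]
tool_rot: [3.141, 0.001, 2.83]
force: [2.4, 1.3, -0.3]
width: 0.002
clock: 5.15
ee_pos: [0.5229, 0.1213, 0.1112]
tool_rot: [-3.142, -0.0, -3.106]
force: [-0.5, -0.4, 0.5]
width: -0.006
```

```bash
python3 -m crank '-.1 0 0 0 0 0; -.2 0 0 0 0 0; -.3 0 0 0 0 0; -.4 0 0 0 0 0; -.5 0 0 0 0 0; -.5 0 0 0 0 0; -.5 0 0 0 0 0; -.5 0 0 0 0 0; -.5 0 0 0 0 0; -.5 0 0 0 0 0'
```

```text
clock: 6.15
ee_pos: [0.5205, 0.1213, 0.1118]
tool_rot: [3.141, 0.008, -3.106]
force: [24.7, 0.7, -11.7]
width: 0.001
```

The force shows the hard stop. I back off, rise and go over the plunger.

```bash
python3 -m crank '1.5 0 0 0 0 0; 1.5 0 2 0 0 0; 1.5 0 6 0 0 0; 1.5 -4 6 0 0 0; 1.2 -8 6 0 0 0; 1.1 -11 6 0 0 0; 1.1 -13.6 6 0 0 0; 1.1 -13.6 6 0 0 0; 1.1 -13.6 6 0 0 0; 1.1 -13.6 6 0 0 0'
python3 - <<'E'
from h import *
print(robot.sense()['ee_pos'])
b=robot.camera("scene")[130:310,240:460];a=robot.camera("top")[200:380,230:450]
cv2.imwrite("pics/f.png",cv2.resize(np.hstack([a,b]),(800,327),interpolation=cv2.INTER_CUBIC))
E
```

```text
clock: 7.15
ee_pos: [0.5288, -0.0138, 0.1712]
tool_rot: [3.141, -0.0, -3.105]
force: [0.3, 0.8, -0.1]
width: -0.001
[ 0.52876461 -0.01384064  0.17124139]
```

View pics/f.png

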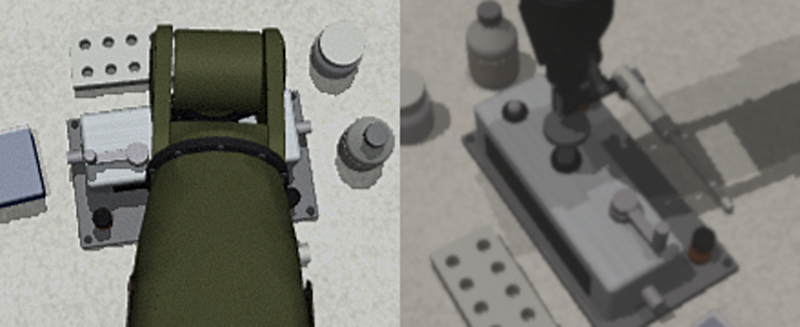

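The lever lies in line with the body and the fingers stand over the cap. First press, ending at the bottom so I can read the force.

```bash
python3 -m crank '0 0 -1.5 0 0 0; 0 0 -2 0 0 0; 0 0 -2.5 0 0 0; 0 0 -3 0 0 0; 0 0 -3.5 0 0 0; 0 0 -4 0 0 0; 0 0 -4 0 0 0; 0 0 -4 0 0 0; 0 0 -4 0 0 0; 0 0 -4 0 0 0'
```

```text
clock: 8.25
ee_pos: [0.5288, -0.014, 0.1338]
tool_rot: [3.141, 0.001, -3.105]
force: [-17.2, 3.5, 29.8]
width: 0.002
```

The stop is reached at z = 0.134. I cycle further strokes, each going up, holding, then down.

```bash
for i in 1 2; do python3 -m crank '0 0 1 0 0 0; 0 0 2.5 0 0 0; 0 0 2.5 0 0 0; 0 0 2.5 0 0 0; 0 0 1.8 0 0 0; 0 0 1 0 0 0; 0 0 .4 0 0 0; 0 0 0 0 0 0; 0 0 0 0 0 0; 0 0 0 0 0 0'; done
python3 -m crank '0 0 1 0 0 0; 0 0 2.5 0 0 0; 0 0 4 0 0 0; 0 0 4 0 0 0; 0 0 4 0 0 0; 0 0 4 0 0 0; 0 0 4 0 0 0; 0 0 4 0 0 0; 0 0 4 0 0 0; 0 0 4 0 0 0'
python3 - <<'E'
from h import *
b=robot.camera("scene")[160:280,270:430]
cv2.imwrite("pics/g.png",cv2.resize(b,None,fx=5,fy=5,interpolation=cv2.INTER_CUBIC))
# expected pin-top pixel in crop for several rises
for r in (0,.01,.02,.032):print(r,((proj("scene",np.array([.5457,-.0925,.095+r]))-[270,160])*5).round(0))
E
```

```text
clock: 9.25
ee_pos: [0.5292, -0.0146, 0.1337]
tool_rot: [-3.141, 0.002, -3.106]
force: [-16.9, 1.7, 40.1]
width: 0.0
clock: 10.25
ee_pos: [0.529, -0.0146, 0.1337]
tool_rot: [-3.141, 0.002, -3.106]
force: [-19.2, 0.5, 43.7]
width: -0.002
clock: 11.25
ee_pos: [0.5288, -0.0146, 0.1711]
tool_rot: [3.142, -0.0, -3.106]
force: [-0.5, 0.3, 0.2]
width: -0.005
0 [164. 148.]
0.01 [163. 132.]
0.02 [162. 115.]
0.032 [161.  95.]
```

View pics/g.png

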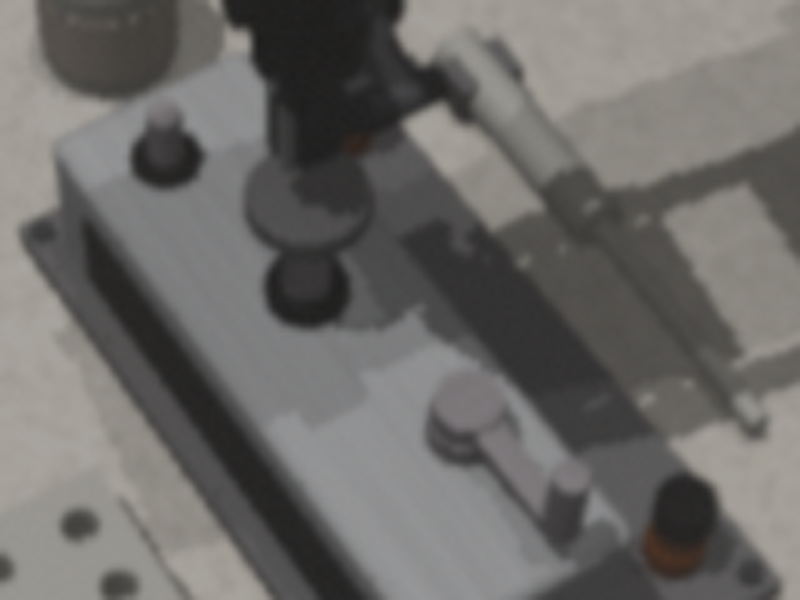

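The pin top, at about (163,112), has risen roughly 20 mm but has not snapped out yet. Two more strokes (extra ones do nothing).

```bash
for i in 1 2; do python3 -m crank '0 0 -1.8 0 0 0; 0 0 -2.5 0 0 0; 0 0 -3.2 0 0 0; 0 0 -3.9 0 0 0; 0 0 -3.9 0 0 0; 0 0 -3.9 0 0 0; 0 0 -3 0 0 0; 0 0 -1.5 0 0 0; 0 0 0 0 0 0; 0 0 0 0 0 0'; done
python3 -m crank '0 0 3 0 0 0; 0 0 5 0 0 0; 0 0 5 0 0 0; 0 0 5 0 0 0; 0 0 5 0 0 0; 0 0 5 0 0 0; 0 0 5 0 0 0; 0 0 5 0 0 0; 0 0 5 0 0 0; 0 0 5 0 0 0'
python3 - <<'E'
from h import *
b=robot.camera("scene")[160:280,270:430]
cv2.imwrite("pics/h.png",cv2.resize(b,None,fx=5,fy=5,interpolation=cv2.INTER_CUBIC))
E
```

```text
clock: 12.3
ee_pos: [0.5296, -0.0147, 0.1731]
tool_rot: [-3.141, 0.003, -3.106]
force: [0.5, 0.5, 0.0]
width: 0.002
clock: 13.3
ee_pos: [0.5294, -0.0147, 0.1725]
tool_rot: [-3.141, 0.002, -3.106]
force: [0.4, 0.6, -0.9]
width: -0.004
clock: 14.3
ee_pos: [0.5288, -0.0146, 0.2212]
tool_rot: [3.142, -0.0, -3.106]
force: [0.6, 0.3, -0.8]
width: 0.001
```

View pics/h.png

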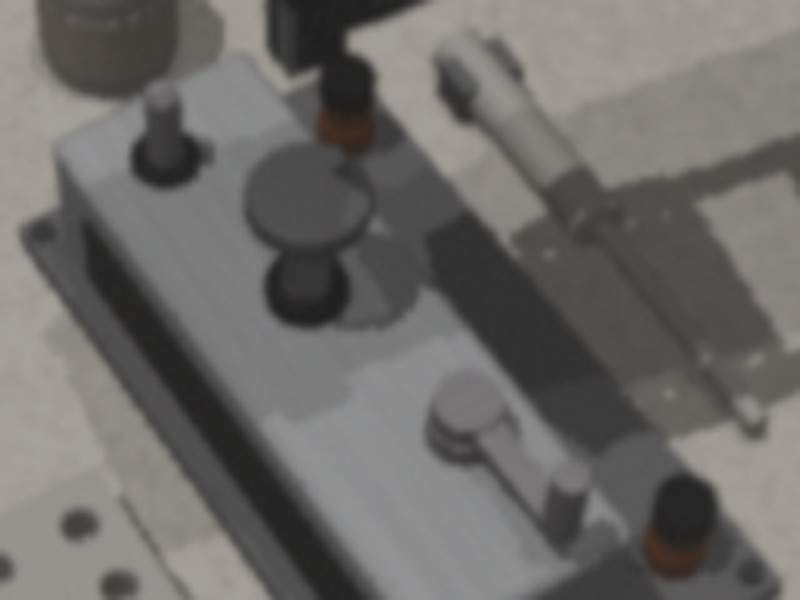

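The pin top is at (162,93); the projection predicts (161,95) for 32 mm, so it is fully out. The plunger is up and the lever is in line with the body.

```bash
python3 -c "
from h import *
print(robot.sense()['force']); robot.sign_off()"
```

```text
[ 0.3903857  -0.73299208 -0.59280068]
the job is handed in; nothing more can be done
```

The wash line should now be under pressure, and I handed the job in at about 14 s; sign-off gave no verdict.

- **Vent:** I pushed the lever round with the shut fingers until it stopped hard, at about 25 N. The pictures show it in line with the pump body.
- **Plunger:** I pressed it five times. The first three presses bottomed out at z ≈ 0.134 m, the given stop height. I did not measure the bottom of the last two.
- **Pin:** After three strokes the pin had risen roughly 20 mm, so I added two more. In the last picture its top is within 2 pixels (in the enlarged crop) of where it should be at 32 mm.
- **End state:** The plunger is up, and the tool is about 7 cm above it with no contact force. The pin was never approached. The vials, pipette and parts of the bottle and rack in that picture had not moved; the jar and tip box were not checked at the end.

No check failed or disagreed. The force at the bottom stop rose to 44 N on the third press, so I pressed 1 mm less far on the last two.

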